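# Pin the trailer drawbar to its hitch fork

## Robot

A 7-joint arm with a two-finger parallel gripper is mounted at the origin on the work surface. World frame = base frame: x ahead of the robot, y to its left, z up, the work surface at z = 0. Lengths are in m, angles in rad, forces in N, time in s.
With the tool pointing down it reaches from about 0.425 to 0.875 m from the base axis. Payload 4.7 kg.
Tool frame: the origin (TCP) lies on the centre line of the jaws, within the pads' length; the fingertips stand 14 mm ahead of it and the grasp point (between the pads) lies 5 mm behind it; z points along the fingers, y is the line along which they close (so a half turn about z gives the same grasp; the last joint's range is limited). The gripper opens to 87 mm and grips with 3 to 60 N. Pads are 19 mm wide; open, the fingers measure 117 mm over their backs; the gripper's body (75 mm by 190 mm) begins 51 mm behind the grasp point.
Start: joints at [-1.197, 0.321, -0.07, 1.45, 0.023, 1.371, -0.057], TCP at [0.229, 0.608, 0.237] pointing down, gripper open.
Joint ranges: [-2.86, 2.86], [-0.3, 2.09], [-1.38, 1.24], [0.06, 2.45], [-1.56, 4.7], [0.09, 2.05], [-2.69, 2.69]. Speed limits (rad/s): [2.57, 2.57, 3.14, 3.14, 3.14, 3.14, 3.14].

## Interface

Orientations are given as a rotation vector (axis times angle).
In Python, from bench import ctrl gives the robot as it stands.
- The arm moves only by the tool send_rows, never from a script. Its argument "steps" is a list of rows, each an object of numbers: "tx", "ty", "tz": the shift along the tool's x, y, z in units of 60 mm (1.0 is 60 mm); "turn": the turn about the tool's z in units of 8 degrees (1.0 is 8 degrees); "grip": the opening, from 0 (shut) to 1 (fully open). A call has 1 to 12 rows; each row shifts and turns the commanded pose from where the row before left it, along the tool's axes as they then stand; what a row does not reach is not made up. A row lasts 1/8 s, in which the tool goes at most 62.5 mm and 10.7 degrees, less where a joint would pass 70% of its speed; a pose out of reach is approached as far as the arm can. A call is refused whole if a number of a shift passes 1 or a number of a turn 1, either way. A call with a gripper value outside its range is refused whole. The fingers move at their own pace and stop on an object; "newtons" is the grip in N (left out, the last holds). Time passes only in rows, so rows that do not move let the fingers close. It gives the time, the measured TCP pose, the force, the opening and the grip force at its end, in the units of the state.
- ctrl.get_state(): the state, without advancing time (a new reading comes with each control period).
- ctrl.get_image(name): name is "side" or "top"; returns a dict with "pixels" (384x512x3 uint8, red, green, blue), "K" (3x3 intrinsics, pixels), "dist" ([k1, k2, p1, p2, k3] as OpenCV has them; the pictures are not rectified), "cam_to_world" (4x4, takes a point from camera to world coordinates). Camera axes: x right, y down, z forward; pixel columns grow to the right and rows downward; lengths in m; the calibration is good to about 2 mm. A picture is of the moment at which its call begins. There is no depth.
- ctrl.close_job(): hands the job in; it is judged then, once.
The state is a dict: "time": time; "joint_positions": joint angles; "qd": joint speeds; "joint_torque": joint torques, N m; "position": TCP position; "tool_rot": TCP orientation; "ft_force": force on the tool from outside, world axes, zero at the start; "torque": the same for the moment, N m; "grip_width": opening from 0.0 (shut) to 1.0 (fully open); "grip_force": force on a finger pad.
Only numpy, scipy, OpenCV 4.12 (cv2) and the standard library are available. Lean on these libraries where they do the work, as an engineer would, in place of code of your own. Each camera call takes 0.05 s, during which the arm holds its last target. There are 200 camera calls.

## Task

The blue grease tin is in the way of the red hitch fork: first set it upright in the yellow tray. Then take the headed pin out of its wooden rack and push it through the fork and the drawbar eye, from the side where the tin stood, until its head is fully home against the fork, and let go. Do not knock the tin over, and leave the other things on the bench where they are.

Things in the scene. Friction and masses are not known exactly. Their poses are not given: they have to be found in the camera images.
- hitch: Fixed hitch. Base plate 110 (x) x 100 (y) x 12 mm; red fork of two upright cheeks 60 (x) x 12 (y) mm, tops 90 mm above the bench, outer faces at y = +26 and -26 mm; between them the steel drawbar eye, 50 mm square, 24 mm thick (y). One straight 20 mm hole, 2 mm chamfers, runs along y through all three at x = 0, axis 60 mm above the bench. Origin: on the bench under the eye's middle, z up.
- mouth (a point): Centre of the hole's mouth in the outer face of the fork cheek at +y (the tin's side), 60 mm above the bench. Axes as the hitch: its +y points out of the hole; the pin goes in along -y.
- pin: Steel pin, 0.22 kg: shaft 16 mm thick, 100 mm long, last 8 mm tapered to 8 mm; brass disc head 32 mm in diameter, 10 mm thick. Origin: on the axis at the head's inner face; x runs along the shaft to the tip at +100 mm, the head lies from x = -10 to 0, centre of mass at x = 34 mm. Starts lying level in the rack, axis 40 mm above the bench.
- pin_tip (a point): End of the pin's tip, on the axis, 100 mm from the inner face of the head.
- rack: Fixed wooden pin rack, base 150 x 64 x 8 mm (x -30 to 120). The pin lies along +x, head in a pocket with walls 54 mm high (x -22 to 4 mm, outside y +-26), where it cannot be gripped. Saddles 52 mm wide, 42 mm high at x 4 to 12 and 81 to 89 mm; between them the shaft is free on both sides. Origin: on the bench under the inner face of the pin's head.
- tray: Fixed yellow plastic tray, 150 x 150 mm outside, walls 4 mm thick and 12 mm high, floor about 4 mm thick. Origin: centre of its underside, on the bench.
- tin: Closed round blue grease tin with a yellow band and a white lid: 58 mm in diameter (lid 60 mm, from 72 to 84 mm height), 84 mm high, about 0.35 kg. Starts upright on the bench before the hole's mouth. Origin: centre of its underside, z up.
- lockring: Bystander: bright metal ring lying flat, 60 mm outside diameter, 10 mm high. Origin: centre of its underside.
- cup: Bystander: steel bearing cup, 62 mm in diameter, 26 mm high. Origin: centre of its underside.
- wrench: Bystander: spanner lying flat, 170 mm long. Origin: underside, near its middle.
- swabbox: Bystander: clear plastic box of cotton swabs, 90 x 130 x 45 mm, its open lid leaning out on the +x side up to 70 mm high. Origin: centre of its underside.
- bar_end (a point): Far end of the drawbar tube, on its axis, 60 mm above the bench and 244 mm along the hitch's +x. The tube, 32 mm thick, runs straight from the eye to here.
Mind the look-alikes: they are no part of the job. What is shaped like the pin but orange or pink is not meant.

How it is judged:
On the way, in this order (a step that is already met when the one before it is completed fails the run):
1. the tin stands upright in the tray, let go (z of tin in the frame of tray between 0 and 0.009 m and x of tin in the frame of tray between -0.05 and 0.05 m and y of tin in the frame of tray between -0.05 and 0.05 m and angle between tin's own z axis and vertical below 0.1 rad and contact force between the fingers and tin below 0.2 N), for 0.2 s.
2. the pin's tip has entered the hole from the tin's side, past the first cheek (y of pin_tip in the frame of mouth below -0.012 m and y of pin in the frame of mouth above -0.004 m and x of pin_tip in the frame of mouth between -0.007 and 0.007 m and z of pin_tip in the frame of mouth between -0.007 and 0.007 m and angle between the x axis of pin and the y axis of hitch, either way round below 0.25 rad), for 0.1 s.
At the end, for the whole second after the job is handed in: The pin is at rest right through both cheeks and the eye, entered from the tin's side, its head's inner face within 3 mm of the fork's outer face; the tin stands upright and at rest on the tray's floor; both are let go (y of pin in the frame of mouth between -0.004 and 0.003 m and distance between pin and mouth below 0.006 m and y of pin_tip in the frame of mouth below -0.09 m and angle between the x axis of pin and the y axis of hitch, either way round below 0.1 rad and linear speed of each of pin, tin below 0.02 m/s and z of tin in the frame of tray between 0 and 0.009 m and x of tin in the frame of tray between -0.05 and 0.05 m and y of tin in the frame of tray between -0.05 and 0.05 m and angle between tin's own z axis and vertical below 0.1 rad); the robot touches nothing.
It fails at once if the tin is knocked over (angle between tin's own z axis and vertical above 0.8 rad).
It fails at once if a bystander is moved more than 30 mm (distance of any of lockring, cup, wrench, swabbox from where it was at the start of the episode above 0.03 m).
It also fails if it takes over 72 s, if anything falls off the work surface, if the arm or the gripper's body presses on something with over 40 N, if the wrist force passes 120 N, or if a joint passes its speed limit or range.

## Working session

There is one attempt and no reset: what is moved stays moved. The work goes in short steps, Python scripts to look and compute and a tool call to move; the robot and the scene stay as the last step left them, time stands still between calls to the robot, and variables do not carry over. Pictures are saved under pics/ and viewed, at most 10 in all, crops included, and the job is handed in when it is done.

Besides the shell and the picture viewer there is one more tool, called as name([rows], argument=value, ...), one row to a line, values as JSON. send_rows: Moves the arm, as the interface text tells. Its arguments: {"type":"object","properties":{"steps":{"type":"array"},"newtons":{"type":"number"}},"required":["steps"]}

```bash
ls; mkdir -p pics; python3 - <<'E'
from bench import ctrl
import cv2,pickle
s=ctrl.get_state();print(s)
for n in("side","top"):
    d=ctrl.get_image(n);pickle.dump(d,open(f"pics/{n}0.pkl","wb"));cv2.imwrite(f"pics/{n}0.png",d["pixels"][:,:,::-1]);print(d["K"],d["dist"],d["cam_to_world"])
E
```

```text
pics
{'time': 0.0, 'joint_positions': array([-1.19693732,  0.32182386, -0.07010267,  1.45169573,  0.02262515,
        1.37080365, -0.05689263]), 'qd': array([-9.55479056e-04,  1.28685260e-03, -1.46489812e-03, -4.38809307e-04,
        6.68887852e-04, -6.87038933e-04,  8.49021537e-05]), 'joint_torque': array([-7.40653354e-05, -4.91301441e+01, -4.03882088e-01, -3.12529385e+01,
       -6.39981357e-02,  4.37835208e-02,  1.47716569e-04]), 'position': array([0.22868541, 0.60786649, 0.23545068]), 'tool_rot': array([-5.61930735e-01, -3.09069313e+00,  3.03063453e-03]), 'ft_force': array([0.75827785, 1.31573776, 0.16677805]), 'torque': array([-0.00262681,  0.04266689,  0.0380938 ]), 'grip_force': 0.0, 'grip_width': 1.0002016606648525}
[[376.43883661   0.         257.02818846]
 [  0.         376.43883661 197.42328105]
 [  0.           0.           1.        ]] [-0.12774198  0.          0.          0.          0.        ] [[-0.98067098 -0.15456624  0.1199738   0.45452528]
 [-0.19488031  0.71675763 -0.66953727  0.73798883]
 [ 0.01749572 -0.6799763  -0.73302533  0.81471606]
 [ 0.          0.          0.          1.        ]]
[[356.81283896   0.         255.42518067]
 [  0.         356.81283896 195.69762686]
 [  0.           0.           1.        ]] [-0.01876732  0.          0.          0.          0.        ] [[ 0.00160641 -0.98985993  0.14203778  0.47804321]
 [-0.99996079 -0.002827   -0.00839205  0.0446661 ]
 [ 0.0087085  -0.14201873 -0.98982566  0.99073622]
 [ 0.          0.          0.          1.        ]]
```

View pics/top0.png

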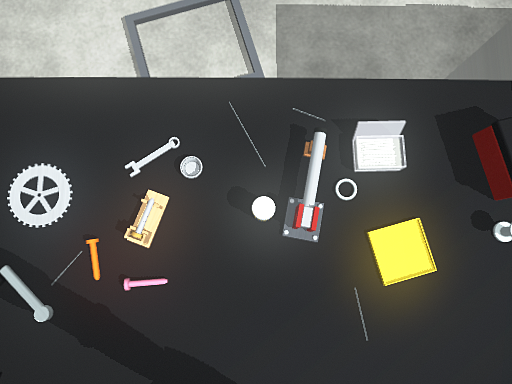

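View pics/side0.png

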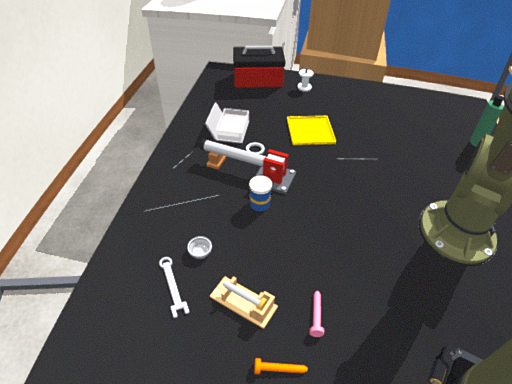

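The top view shows the tin lid at (263,208), the hitch at (305,218), the tray at (402,252) and the tube end at (319,135). Three things could be taken for the pin: the steel one in the rack at (147,215), the orange one at (95,258) and the pink one at (145,283). By the description I choose the steel pin with the brass head in the wooden rack. I'll check that choice in a crop.

```bash
cat > h.py <<'E'
import numpy as np,cv2,pickle
from scipy.spatial.transform import Rotation as R
def ray(d,uv):
    uv=np.float64(uv).reshape(-1,1,2); n=cv2.undistortPoints(uv,d["K"],np.float64(d["dist"])).reshape(-1,2)
    T=d["cam_to_world"]; return T[:3,3],np.c_[n,np.ones(len(n))]@T[:3,:3].T
def onz(d,uv,z):
    o,r=ray(d,uv); return o+r*((z-o[2])/r[:,2:])
def proj(d,P):
    T=np.linalg.inv(d["cam_to_world"]); 
    return cv2.projectPoints(np.float64(P).reshape(-1,1,3),cv2.Rodrigues(T[:3,:3])[0],T[:3,3],d["K"],np.float64(d["dist"]))[0].reshape(-1,2)
def tri(da,ua,db,ub):
    A=[];b=[]
    for d,u in((da,ua),(db,ub)):
        o,r=ray(d,u); r=r[0]/np.linalg.norm(r[0]); M=np.eye(3)-np.outer(r,r); A.append(M);b.append(M@o)
    return np.linalg.lstsq(np.vstack(A),np.hstack(b),rcond=None)[0]
def load(n): return pickle.load(open(f"pics/{n}.pkl","rb"))
def hsv(d): return cv2.cvtColor(d["pixels"],cv2.COLOR_RGB2HSV)
def blobs(mask,roi=None,amin=30):
    m=mask.astype(np.uint8)
    if roi: k=np.zeros_like(m);k[roi[1]:roi[3],roi[0]:roi[2]]=1;m*=k
    c,_=cv2.findContours(m,cv2.RETR_EXTERNAL,cv2.CHAIN_APPROX_NONE)
    return sorted([x for x in c if cv2.contourArea(x)>=amin],key=cv2.contourArea,reverse=True)
E
python3 - <<'E'
from h import *
t=load("top0");s=load("side0")
a=cv2.resize(t["pixels"][180:255,110:180],None,fx=5.5,fy=5.5,interpolation=cv2.INTER_CUBIC)
b=cv2.resize(t["pixels"][180:255,275:335],None,fx=5.5,fy=5.5,interpolation=cv2.INTER_CUBIC)
c=cv2.resize(s["pixels"][270:330,205:285],None,fx=4,fy=4);e=cv2.resize(s["pixels"][140:200,235:305],None,fx=4,fy=4)
W=np.zeros((600,760,3),np.uint8)
W[:a.shape[0]-60+0,:a.shape[1]]=a[:-60];W[:a.shape[0]-60,390:390+b.shape[1]]=b[:-60]
W[355:595,:320]=c;W[355:595,390:670]=e
cv2.imwrite("pics/crop.png",W[:,:,::-1])
H=hsv(t);h,sa,v=H[...,0],H[...,1],H[...,2]
for nm,m,roi,z in[("tray",(h>24)&(h<36)&(sa>150)&(v>90),(350,200,450,300),.012),("lid",(sa<60)&(v>140),(240,185,285,230),.084),
  ("red",((h<8)|(h>172))&(sa>150)&(v>80),(285,190,330,240),.09),("wood",(h>10)&(h<28)&(sa>60)&(v>100),(115,180,180,255),.0),
  ("plate",(v>50)&(sa<80),(275,185,330,250),.012)]:
    for c in blobs(m,roi,8)[:4]:
        (cx,cy),wh,an=cv2.minAreaRect(c);bx=cv2.boxPoints(((cx,cy),wh,an))
        print(nm,cv2.contourArea(c),np.round([cx,cy],1),np.round(wh,1),round(an,1),onz(t,(cx,cy),z).round(4)[0],"corners",onz(t,bx,z).round(3)[:,:2].tolist())
E
```

```text
tray 2849.5 [401.5 251.2] [57.1 55.7] 72.3 [ 0.4665 -0.3626  0.012 ] corners [[0.517, -0.268], [0.564, -0.418], [0.416, -0.456], [0.372, -0.309]]
lid 418.0 [263.2 207.6] [23.3 23.3] 26.6 [0.5775 0.0171 0.084 ] corners [[0.564, 0.057], [0.618, 0.03], [0.591, -0.023], [0.538, 0.004]]
red 99.0 [314.3 219.2] [ 7.4 24.9] 17.7 [ 0.5475 -0.1121  0.09  ] corners [[0.52, -0.093], [0.581, -0.114], [0.575, -0.131], [0.515, -0.111]]
red 79.5 [299.1 215.9] [ 4.3 24.9] 10.0 [ 0.5558 -0.0737  0.09  ] corners [[0.526, -0.062], [0.588, -0.074], [0.586, -0.085], [0.524, -0.073]]
wood 717.0 [146.5 218.7] [26.2 54.7] 27.4 [0.5547 0.3385 0.    ] corners [[0.504, 0.403], [0.64, 0.34], [0.606, 0.273], [0.471, 0.338]]
plate 3450.0 [302. 217.] [64. 54.] 90.0 [ 0.5596 -0.0919  0.012 ] corners [[0.649, -0.018], [0.649, -0.169], [0.473, -0.164], [0.472, -0.017]]
```

View pics/crop.png

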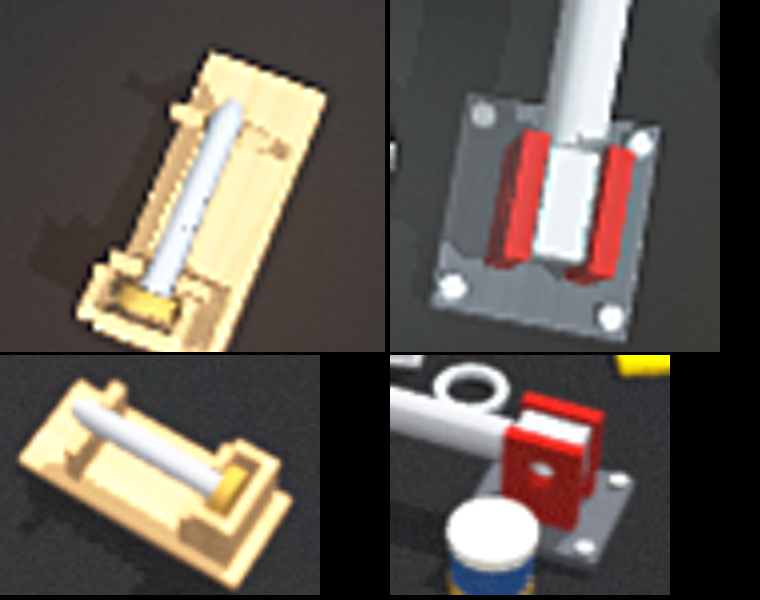

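The crop confirms the choice. The steel shaft with a brass head lies in the wooden rack, tip up at top pixel about (152,199) and head at about (137,234). The fork's hole shows in the side view at about (272,168). Next I measure the hitch, tin and rack axes.

```bash
python3 - <<'E'
from h import *
t=load("top0");s=load("side0")
H=hsv(t);h,sa,v=[H[...,i].astype(int) for i in range(3)]
# tube midline: bright low-sat rows 140..185
pts=[]
for r in range(160,194,2):
    c=[x for x in range(290,335) if v[r,x]>90 and sa[r,x]<70]
    if c: pts.append((np.mean(c),r,max(c)-min(c)+1))
pts=np.array(pts);print("widths",pts[:,2])
P=onz(t,pts[:,:2],.06); vx,vy,x0,y0=cv2.fitLine(P[:,:2].astype(np.float32),cv2.DIST_HUBER,0,.01,.01).ravel()
ux=np.array([vx,vy])*np.sign(vx);print("tube dir",ux,np.degrees(np.arctan2(ux[1],ux[0])),"pt",x0,y0)
# bright red tops
for th in(130,160,190):
  m=((h<8)|(h>172))&(sa>150)&(v>th)
  for c in blobs(m,(285,190,335,245),8)[:3]:
    r=cv2.minAreaRect(c);b=onz(t,cv2.boxPoints(r),.09)[:,:2];g=onz(t,r[0],.09)[0]
    print(th,np.round(r[0],1),np.round(r[1],1),round(r[2],1),g.round(4),np.linalg.norm(b-np.roll(b,1,0),axis=1).round(3)[:2])
# bolts
for c in blobs((v>150)&(sa<40),(275,190,335,250),3): 
    M=cv2.minEnclosingCircle(c); print("bolt",np.round(M[0],1),round(M[1],1),cv2.contourArea(c),onz(t,M[0],.014).round(4)[0])
# hole in side view: non-red within red face
S=hsv(s);hr=(((S[...,0]<8)|(S[...,0]>172))&(S[...,1]>150)&(S[...,2]>60)).astype(np.uint8)
c,hi=cv2.findContours(hr[140:200,250:300],cv2.RETR_CCOMP,cv2.CHAIN_APPROX_NONE)
for k,q in enumerate(c):
    if hi[0,k,3]>=0:
        m=np.zeros((60,50),np.uint8);cv2.drawContours(m,[q],-1,1,-1);m[hr[140:200,250:300]>0]=0;y,x=np.nonzero(m);print("hole",x.mean()+250,y.mean()+140,len(x),onz(s,(x.mean()+250,y.mean()+140),.06).round(4))
# tin
for d,n,roi in((t,"top",(240,185,285,230)),(s,"side",(245,172,276,195))):
    q=hsv(d);c=blobs((q[...,1]<50)&(q[...,2]>150),roi,20)[0];e=cv2.fitEllipse(c);print("lid",n,e,onz(d,e[0],.084).round(4))
# pin shaft + head
q=hsv(t).astype(int);m=(q[...,2]>130)&((q[...,1]<55)|((q[...,0]>95)&(q[...,0]<130)))
c=blobs(m,(125,190,165,240),20)[0];r=cv2.minAreaRect(c);b=cv2.boxPoints(r);print("shaft",r)
w=sorted([(b[i]+b[(i+1)%4])/2 for i in range(4)],key=lambda p:p[1]);print("ends px",w[0],w[-1],onz(t,[w[0],w[-1]],.04).round(4))
y,x=np.nonzero(m[190:240,125:165]);l=cv2.fitLine(onz(t,np.c_[x+125,y+190],.04)[:,:2].astype(np.float32),2,0,.01,.01).ravel();print("line",l,np.degrees(np.arctan2(l[1],l[0])))
m=(q[...,0]>18)&(q[...,0]<32)&(q[...,1]>140)&(q[...,2]>80)
for c in blobs(m,(120,220,150,245),5)[:2]:
    r=cv2.minAreaRect(c);print("head",r,onz(t,r[0],.045).round(4))
q=hsv(s).astype(int);m=(q[...,2]>120)&((q[...,1]<50)|((q[...,0]>95)&(q[...,0]<130)))
c=blobs(m,(215,275,270,315),20)[0];r=cv2.minAreaRect(c);b=cv2.boxPoints(r)
w=sorted([(b[i]+b[(i+1)%4])/2 for i in range(4)],key=lambda p:p[0]);print("side shaft",r,onz(s,[w[0],w[-1]],.04).round(4))
z=ctrl=None
print(R.from_rotvec([-.5619,-3.0907,.003]).as_matrix().round(3))
E
```

```text
widths [12. 13. 12. 12. 13. 12. 12. 13. 12. 12. 13. 12. 12. 13. 12. 12. 13.]
tube dir [ 0.9830721  -0.18321912] -10.557321 pt 0.66079646 -0.11471993
130 [314.9 218.6] [ 4.6 23.5] 9.5 [ 0.5492 -0.1137  0.09  ] [0.012 0.06 ]
130 [299.2 215.4] [ 4.3 23.9] 10.0 [ 0.5571 -0.0739  0.09  ] [0.011 0.061]
160 [314.9 218.4] [ 4.6 23.2] 9.5 [ 0.5496 -0.1138  0.09  ] [0.012 0.059]
160 [299.3 215. ] [ 4.3 22.9] 10.0 [ 0.5583 -0.0742  0.09  ] [0.011 0.058]
190 [315.  218.1] [ 4.6 22.5] 9.5 [ 0.5505 -0.1139  0.09  ] [0.012 0.057]
190 [299.3 215. ] [ 4.2 22.9] 10.3 [ 0.5583 -0.0743  0.09  ] [0.011 0.058]
bolt [309. 208.] 19.3 322.0 [ 0.5844 -0.1114  0.014 ]
bolt [285.5 232.5] 2.9 17.0 [ 0.517  -0.0458  0.014 ]
bolt [315.5 237.5] 2.9 16.0 [ 0.5036 -0.1276  0.014 ]
bolt [320. 206.] 2.2 10.5 [ 0.59   -0.1419  0.014 ]
bolt [291.5 200.5] 2.1 8.5 [ 0.6051 -0.0633  0.014 ]
hole 272.4736842105263 167.89473684210526 19 [[ 0.5566 -0.0778  0.06  ]]
lid top ((263.30877685546875, 207.62191772460938), (22.77050018310547, 23.118013381958008), 0.20583315193653107) [[0.5774 0.0168 0.084 ]]
lid side ((260.1750793457031, 184.23391723632812), (18.129125595092773, 22.075654983520508), 94.8334732055664) [[0.5753 0.0204 0.084 ]]
shaft ((145.02743530273438, 215.01148986816406), (5.830647945404053, 38.6131706237793), 22.750974655151367)
ends px [152.4938  197.20706] [137.56107 232.81592] [[0.6096 0.3133 0.04  ]
 [0.5142 0.3489 0.04  ]]
line [ 0.93460524 -0.3556867   0.55794215  0.32963938] -20.835535
head ((134.0, 233.5), (3.0, 4.0), 90.0) [[0.5122 0.3566 0.045 ]]
side shaft ((240.1923065185547, 291.5384826660156), (42.29583740234375, 7.690152645111084), 29.744882583618164) [[0.6098 0.3093 0.04  ]
 [0.5154 0.3446 0.04  ]]
[[-0.936  0.352 -0.001]
 [ 0.352  0.936 -0.002]
 [-0.    -0.002 -1.   ]]
```

```bash
cat >> h.py <<'E'
def go(s,target,az=None):
    "shift in tool units (60 mm) from measured pose to target, and turn units (8 deg) to tool-x azimuth az"
    M=R.from_rotvec(s["tool_rot"]).as_matrix(); a=np.degrees(np.arctan2(M[1,0],M[0,0]))
    print("t",round(s["time"],2),"pos",s["position"].round(4),"xaz",a.round(2),"tilt",np.degrees(np.arccos(-M[2,2])).round(2),"F",s["ft_force"].round(1),"w",round(s["grip_width"]*87,1),"gf",round(s["grip_force"],1))
    if az is not None: print("turn units",round(((a-az+180)%360-180)/8,3))
    if target is not None: print("shift units",(M.T@(np.array(target)-s["position"])/.06).round(3))
E
cat > now.py <<'E'
import sys;from h import *;from bench import ctrl
a=[float(x) for x in sys.argv[1:]];go(ctrl.get_state(),a[:3] if len(a)>2 else None,a[3] if len(a)>3 else None)
E

```

send_rows([
  {"turn": 1, "grip": 1},
  {"turn": 1},
  {"turn": 1},
  {"turn": 1},
  {"turn": 1},
  {"turn": 1},
  {"turn": 1},
  {"turn": 1},
  {"turn": 1},
  {"turn": 1},
  {"turn": 0},
])

```text
validation failed for argument at $.st...
```

```bash
python3 now.py .576 .019 .2 79.3
```

```text
t 0.1 pos [0.2287 0.6079 0.2356] xaz 159.39 tilt 0.1 F [0.1 0.3 1.1] w 86.9 gf 0.0
turn units 10.011
shift units [-8.873 -7.148  0.606]
```

send_rows([
  {"tx": 0, "ty": 0, "tz": 0, "turn": 1, "grip": 1},
  {"tx": 0, "ty": 0, "tz": 0, "turn": 1, "grip": 1},
  {"tx": 0, "ty": 0, "tz": 0, "turn": 1, "grip": 1},
  {"tx": 0, "ty": 0, "tz": 0, "turn": 1, "grip": 1},
  {"tx": 0, "ty": 0, "tz": 0, "turn": 1, "grip": 1},
  {"tx": 0, "ty": 0, "tz": 0, "turn": 1, "grip": 1},
  {"tx": 0, "ty": 0, "tz": 0, "turn": 1, "grip": 1},
  {"tx": 0, "ty": 0, "tz": 0, "turn": 1, "grip": 1},
  {"tx": 0, "ty": 0, "tz": 0, "turn": 1, "grip": 1},
  {"tx": 0, "ty": 0, "tz": 0, "turn": 1, "grip": 1},
  {"tx": 0, "ty": 0, "tz": 0, "turn": 0, "grip": 1},
])

```text
time: 1.48
position: [0.2287, 0.6082, 0.236]
tool_rot: [2.415, 2.008, -0.001]
ft_force: [0.5, 0.2, -0.4]
grip_width: 1.003
grip_force: 0.0
```

```bash
python3 now.py .576 .019 .2 79.3
```

```text
t 1.48 pos [0.2287 0.6082 0.236 ] xaz 79.47 tilt 0.05 F [ 0.5  0.2 -0.4] w 87.2 gf 0.0
turn units 0.022
shift units [-8.596  7.484  0.609]
```

send_rows([
  {"tx": -0.4, "ty": 0.35, "tz": 0, "turn": 0, "grip": 1},
  {"tx": -0.76, "ty": 0.66, "tz": 0, "turn": 0, "grip": 1},
  {"tx": -0.76, "ty": 0.66, "tz": 0, "turn": 0, "grip": 1},
  {"tx": -0.76, "ty": 0.66, "tz": 0, "turn": 0, "grip": 1},
  {"tx": -0.76, "ty": 0.66, "tz": 0, "turn": 0, "grip": 1},
  {"tx": -0.76, "ty": 0.66, "tz": 0, "turn": 0, "grip": 1},
  {"tx": -0.76, "ty": 0.66, "tz": 0, "turn": 0, "grip": 1},
  {"tx": -0.76, "ty": 0.66, "tz": 0, "turn": 0, "grip": 1},
  {"tx": -0.76, "ty": 0.66, "tz": 0, "turn": 0, "grip": 1},
  {"tx": -0.76, "ty": 0.66, "tz": 0.3, "turn": 0, "grip": 1},
  {"tx": -0.76, "ty": 0.66, "tz": 0.3, "turn": 0, "grip": 1},
  {"tx": -0.6, "ty": 0.53, "tz": 0, "turn": 0, "grip": 1},
])

```text
time: 2.98
position: [0.5742, 0.0168, 0.1994]
tool_rot: [-2.415, -2.008, 0.004]
ft_force: [-0.5, 0.5, 0.1]
grip_width: 1.001
grip_force: 0.0
```

```bash
python3 now.py .576 .019 .048 79.3
```

```text
t 2.98 pos [0.5742 0.0168 0.1994] xaz 79.48 tilt 0.14 F [-0.5  0.5  0.1] w 87.1 gf 0.0
turn units 0.022
shift units [0.044 0.028 2.523]
```

send_rows([
  {"tx": 0.04, "ty": 0.03, "tz": 0.5, "turn": 0, "grip": 1},
  {"tx": 0, "ty": 0, "tz": 0.6, "turn": 0, "grip": 1},
  {"tx": 0, "ty": 0, "tz": 0.6, "turn": 0, "grip": 1},
  {"tx": 0, "ty": 0, "tz": 0.5, "turn": 0, "grip": 1},
  {"tx": 0, "ty": 0, "tz": 0.3, "turn": 0, "grip": 1},
  {"tx": 0, "ty": 0, "tz": 0, "turn": 0, "grip": 1},
  {"tx": 0, "ty": 0, "tz": 0, "turn": 0, "grip": 0.6},
  {"tx": 0, "ty": 0, "tz": 0, "turn": 0, "grip": 0.4},
  {"tx": 0, "ty": 0, "tz": 0, "turn": 0, "grip": 0.4},
  {"tx": 0, "ty": 0, "tz": 0, "turn": 0, "grip": 0.4},
  {"tx": 0, "ty": 0, "tz": 0, "turn": 0, "grip": 0.4},
], newtons=20)

```text
time: 4.35
position: [0.5775, 0.0215, 0.0516]
tool_rot: [2.417, 2.006, 0.003]
ft_force: [1.2, 0.8, 2.5]
grip_width: 0.673
grip_force: 20.0
```

```bash
python3 now.py .467 -.363 .16 79.3
```

```text
t 4.35 pos [0.5775 0.0215 0.0516] xaz 79.39 tilt 0.11 F [1.2 0.8 2.5] w 58.5 gf 20.0
turn units 0.011
shift units [-6.636 -0.627 -1.812]
```

send_rows([
  {"tx": 0, "ty": 0, "tz": -0.3, "turn": 0, "grip": 0.4},
  {"tx": 0, "ty": 0, "tz": -0.6, "turn": 0, "grip": 0.4},
  {"tx": 0, "ty": 0, "tz": -0.6, "turn": 0, "grip": 0.4},
  {"tx": 0, "ty": 0, "tz": -0.5, "turn": 0, "grip": 0.4},
  {"tx": -0.3, "ty": -0.02, "tz": -0.2, "turn": 0, "grip": 0.4},
  {"tx": -0.6, "ty": -0.06, "tz": 0, "turn": 0, "grip": 0.4},
  {"tx": -0.8, "ty": -0.08, "tz": 0, "turn": 0, "grip": 0.4},
  {"tx": -0.8, "ty": -0.08, "tz": 0, "turn": 0, "grip": 0.4},
  {"tx": -0.8, "ty": -0.08, "tz": 0, "turn": 0, "grip": 0.4},
  {"tx": -0.8, "ty": -0.08, "tz": 0, "turn": 0, "grip": 0.4},
  {"tx": -0.8, "ty": -0.08, "tz": 0, "turn": 0, "grip": 0.4},
  {"tx": -0.8, "ty": -0.08, "tz": 0, "turn": 0, "grip": 0.4},
])

```text
time: 5.85
position: [0.4781, -0.3106, 0.1821]
tool_rot: [-2.417, -2.004, 0.001]
ft_force: [-0.3, 0.2, -2.6]
grip_width: 0.668
grip_force: 20.0
```

send_rows([
  {"tx": -0.5, "ty": -0.04, "tz": 0, "turn": 0, "grip": 0.4},
  {"tx": -0.4, "ty": -0.03, "tz": 0, "turn": 0, "grip": 0.4},
  {"tx": 0, "ty": 0, "tz": 0.4, "turn": 0, "grip": 0.4},
  {"tx": 0, "ty": 0, "tz": 0.4, "turn": 0, "grip": 0.4},
  {"tx": 0, "ty": 0, "tz": 0, "turn": 0, "grip": 0.4},
  {"tx": 0, "ty": 0, "tz": 0, "turn": 0, "grip": 0.4},
])

```text
time: 6.6
position: [0.466, -0.3614, 0.1354]
tool_rot: [2.418, 2.005, -0.0]
ft_force: [0.0, 0.3, -2.6]
grip_width: 0.669
grip_force: 20.0
```

```bash
python3 now.py .467 -.363 .0565 79.3
```

```text
t 6.6 pos [ 0.466  -0.3614  0.1354] xaz 79.34 tilt 0.02 F [ 0.   0.3 -2.6] w 58.2 gf 20.0
turn units 0.005
shift units [-0.022  0.021  1.315]
```

send_rows([
  {"tx": 0, "ty": 0, "tz": 0.4, "turn": 0, "grip": 0.4},
  {"tx": 0, "ty": 0, "tz": 0.4, "turn": 0, "grip": 0.4},
  {"tx": 0, "ty": 0, "tz": 0.3, "turn": 0, "grip": 0.4},
  {"tx": 0, "ty": 0, "tz": 0.12, "turn": 0, "grip": 0.4},
  {"tx": 0, "ty": 0, "tz": 0.06, "turn": 0, "grip": 0.4},
  {"tx": 0, "ty": 0, "tz": 0.03, "turn": 0, "grip": 0.4},
  {"tx": 0, "ty": 0, "tz": 0, "turn": 0, "grip": 0.4},
  {"tx": 0, "ty": 0, "tz": 0, "turn": 0, "grip": 0.4},
])

```text
time: 7.6
position: [0.4669, -0.361, 0.0567]
tool_rot: [2.417, 2.006, 0.001]
ft_force: [1.3, -0.1, -2.2]
grip_width: 0.666
grip_force: 20.0
```

```bash
python3 now.py .467 -.363 .0555 79.3
```

```text
t 7.6 pos [ 0.4669 -0.361   0.0567] xaz 79.39 tilt 0.05 F [ 1.3 -0.1 -2.2] w 57.9 gf 20.0
turn units 0.011
shift units [-0.032  0.008  0.02 ]
```

Force says it's still hanging about 1 mm up, so I lower a little, release, and rise.

send_rows([
  {"tx": 0, "ty": 0, "tz": 0.02, "turn": 0, "grip": 0.4},
  {"tx": 0, "ty": 0, "tz": 0, "turn": 0, "grip": 0.4},
  {"tx": 0, "ty": 0, "tz": 0, "turn": 0, "grip": 0.75},
  {"tx": 0, "ty": 0, "tz": 0, "turn": 0, "grip": 1},
  {"tx": 0, "ty": 0, "tz": 0, "turn": 0, "grip": 1},
  {"tx": 0, "ty": 0, "tz": 0, "turn": 0, "grip": 1},
  {"tx": 0, "ty": 0, "tz": -0.3, "turn": 0, "grip": 1},
  {"tx": 0, "ty": 0, "tz": -0.6, "turn": 0, "grip": 1},
  {"tx": 0, "ty": 0, "tz": -0.8, "turn": 0, "grip": 1},
  {"tx": 0, "ty": 0, "tz": -0.8, "turn": 0, "grip": 1},
  {"tx": 0, "ty": 0, "tz": -0.3, "turn": 0, "grip": 1},
])

```text
time: 8.98
position: [0.4675, -0.3623, 0.2275]
tool_rot: [2.414, 2.002, 0.004]
ft_force: [-0.3, 0.6, -0.6]
grip_width: 0.999
grip_force: 0.0
```

```bash
python3 - <<'E'
from h import *;from bench import ctrl
u=np.array([.936,-.352]);p=np.r_[np.array([.5142,.3489])+.025*u,.19];print(p)
s=ctrl.get_state();go(s,p,159.4)
d=ctrl.get_image("side");pickle.dump(d,open("pics/side1.pkl","wb"));cv2.imwrite("pics/side1.png",d["pixels"][:,:,::-1])
q=hsv(d)
c=blobs((q[...,1]<50)&(q[...,2]>150),(280,90,345,150),20)
for x in c[:2]: print(cv2.fitEllipse(x),onz(d,cv2.fitEllipse(x)[0],.088))
E
```

```text
[0.5376 0.3401 0.19  ]
t 8.97 pos [ 0.4675 -0.3623  0.2275] xaz 79.35 tilt 0.35 F [-0.3  0.6 -0.6] w 86.9 gf 0.0
turn units -10.006
shift units [11.722 -1.018  0.602]
((313.0689697265625, 111.18444061279297), (12.640254974365234, 17.993371963500977), 96.83644104003906) [[ 0.46505583 -0.35844577  0.088     ]]
```

View pics/side1.png

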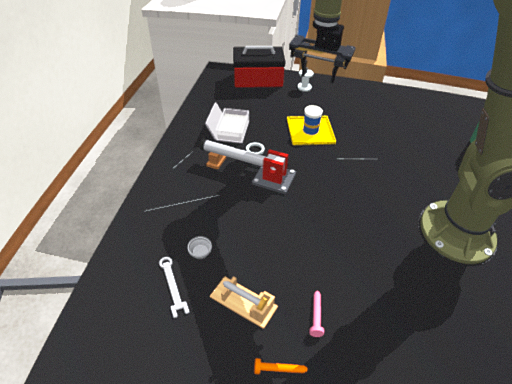

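The tin stands upright in the tray at about (313,120) and the fork is free. Next is the pin.

send_rows([
  {"tx": 0.5, "ty": 0, "tz": 0, "turn": 0, "grip": 1},
  {"tx": 0.9, "ty": -0.1, "tz": 0, "turn": 0, "grip": 1},
  {"tx": 0.95, "ty": -0.1, "tz": 0, "turn": 0, "grip": 1},
  {"tx": 0.95, "ty": -0.1, "tz": 0, "turn": 0, "grip": 1},
  {"tx": 0.95, "ty": -0.1, "tz": 0, "turn": 0, "grip": 1},
  {"tx": 0.95, "ty": -0.1, "tz": 0, "turn": 0, "grip": 1},
  {"tx": 0.95, "ty": -0.1, "tz": 0, "turn": 0, "grip": 1},
  {"tx": 0.95, "ty": -0.1, "tz": 0, "turn": 0, "grip": 1},
  {"tx": 0.95, "ty": -0.1, "tz": 0, "turn": 0, "grip": 1},
  {"tx": 0.95, "ty": -0.1, "tz": 0, "turn": 0, "grip": 1},
  {"tx": 0.95, "ty": -0.1, "tz": 0, "turn": 0, "grip": 1},
  {"tx": 0.95, "ty": -0.02, "tz": 0, "turn": 0, "grip": 1},
])

```text
time: 10.52
position: [0.5261, 0.2949, 0.222]
tool_rot: [-2.417, -2.007, 0.003]
ft_force: [0.7, -0.3, -0.3]
grip_width: 0.996
grip_force: 0.0
```

send_rows([
  {"tx": 0.8, "ty": 0, "tz": 0, "turn": 0, "grip": 1},
  {"tx": 0, "ty": 0, "tz": 0, "turn": -1, "grip": 1},
  {"tx": 0, "ty": 0, "tz": 0, "turn": -1, "grip": 1},
  {"tx": 0, "ty": 0, "tz": 0, "turn": -1, "grip": 1},
  {"tx": 0, "ty": 0, "tz": 0, "turn": -1, "grip": 1},
  {"tx": 0, "ty": 0, "tz": 0, "turn": -1, "grip": 1},
  {"tx": 0, "ty": 0, "tz": 0, "turn": -1, "grip": 1},
  {"tx": 0, "ty": 0, "tz": 0, "turn": -1, "grip": 1},
  {"tx": 0, "ty": 0, "tz": 0, "turn": -1, "grip": 1},
  {"tx": 0, "ty": 0, "tz": 0, "turn": -1, "grip": 1},
  {"tx": 0, "ty": 0, "tz": 0, "turn": -1, "grip": 1},
  {"tx": 0, "ty": 0, "tz": 0, "turn": 0, "grip": 1},
])

```text
time: 12.02
position: [0.5352, 0.34, 0.2219]
tool_rot: [-0.564, -3.089, 0.002]
ft_force: [-0.6, -0.3, 0.9]
grip_width: 1.001
grip_force: 0.0
```

```bash
python3 now.py .5376 .3401 .038 159.4
```

```text
t 12.03 pos [0.5352 0.34   0.2219] xaz 159.29 tilt 0.12 F [-0.6 -0.3  0.9] w 87.1 gf 0.0
turn units -0.013
shift units [-0.04   0.02   3.065]
```

send_rows([
  {"tx": -0.1, "ty": 0.02, "tz": 0.5, "turn": 0, "grip": 1},
  {"tx": 0, "ty": 0, "tz": 0.8, "turn": 0, "grip": 1},
  {"tx": 0, "ty": 0, "tz": 0.8, "turn": 0, "grip": 0.8},
  {"tx": 0, "ty": 0, "tz": 0.6, "turn": 0, "grip": 0.8},
  {"tx": 0, "ty": 0, "tz": 0.3, "turn": 0, "grip": 0.8},
  {"tx": 0, "ty": 0, "tz": 0.06, "turn": 0, "grip": 0.8},
  {"tx": 0, "ty": 0, "tz": 0, "turn": 0, "grip": 0.5},
  {"tx": 0, "ty": 0, "tz": 0, "turn": 0, "grip": 0.25},
  {"tx": 0, "ty": 0, "tz": 0, "turn": 0, "grip": 0},
  {"tx": 0, "ty": 0, "tz": 0, "turn": 0, "grip": 0},
  {"tx": 0, "ty": 0, "tz": 0, "turn": 0, "grip": 0},
  {"tx": 0, "ty": 0, "tz": 0, "turn": 0, "grip": 0},
], newtons=40)

```text
time: 13.52
position: [0.5417, 0.3391, 0.0395]
tool_rot: [-0.562, -3.091, 0.001]
ft_force: [0.5, 0.1, -0.5]
grip_width: 0.202
grip_force: 0.0
```

```bash
python3 now.py .541 .338 .2 159.4
```

```text
t 13.53 pos [0.5417 0.3391 0.0395] xaz 159.38 tilt 0.03 F [ 0.5  0.1 -0.5] w 17.6 gf 0.0
turn units -0.003
shift units [ 0.005 -0.022 -2.676]
```

send_rows([
  {"tx": 0, "ty": 0, "tz": 0, "turn": 0, "grip": 0},
  {"tx": 0, "ty": 0, "tz": 0, "turn": 0, "grip": 0},
  {"tx": 0, "ty": 0, "tz": 0, "turn": 0, "grip": 0},
  {"tx": 0, "ty": 0, "tz": 0, "turn": 0, "grip": 0},
])

```text
time: 14.02
position: [0.5416, 0.3388, 0.0394]
tool_rot: [-0.563, -3.09, 0.002]
ft_force: [-1.3, -3.1, 2.4]
grip_width: 0.17
grip_force: 40.0
```

```bash
python3 now.py .541 .338 .2 159.4
```

```text
t 14.03 pos [0.5416 0.3388 0.0394] xaz 159.37 tilt 0.06 F [-1.3 -3.1  2.4] w 14.8 gf 40.0
turn units -0.004
shift units [ 0.006 -0.019 -2.677]
```

send_rows([
  {"tx": 0, "ty": 0, "tz": -0.1, "turn": 0, "grip": 0},
  {"tx": 0, "ty": 0, "tz": -0.2, "turn": 0, "grip": 0},
  {"tx": 0, "ty": 0, "tz": -0.4, "turn": 0, "grip": 0},
  {"tx": 0, "ty": 0, "tz": -0.6, "turn": 0, "grip": 0},
  {"tx": 0, "ty": 0, "tz": -0.6, "turn": 0, "grip": 0},
  {"tx": 0, "ty": 0, "tz": -0.3, "turn": 0, "grip": 0},
])

```text
time: 14.78
position: [0.5429, 0.3408, 0.1748]
tool_rot: [0.561, 3.088, 0.007]
ft_force: [-0.1, -0.1, -3.3]
grip_width: 0.17
grip_force: 40.0
```

send_rows([
  {"tx": 0, "ty": 0, "tz": 0, "turn": 0.5, "grip": 0},
  {"tx": 0, "ty": 0, "tz": 0, "turn": 1, "grip": 0},
  {"tx": 0, "ty": 0, "tz": 0, "turn": 1, "grip": 0},
  {"tx": 0, "ty": 0, "tz": 0, "turn": 1, "grip": 0},
  {"tx": 0, "ty": 0, "tz": 0, "turn": 1, "grip": 0},
  {"tx": 0, "ty": 0, "tz": 0, "turn": 1, "grip": 0},
  {"tx": 0, "ty": 0, "tz": 0, "turn": 1, "grip": 0},
  {"tx": 0, "ty": 0, "tz": 0, "turn": 1, "grip": 0},
  {"tx": 0, "ty": 0, "tz": 0, "turn": 1, "grip": 0},
  {"tx": 0, "ty": 0, "tz": 0, "turn": 1, "grip": 0},
  {"tx": 0, "ty": 0, "tz": 0, "turn": 0.5, "grip": 0},
  {"tx": 0, "ty": 0, "tz": 0, "turn": 0, "grip": 0},
])

```text
time: 16.27
position: [0.5414, 0.3397, 0.1711]
tool_rot: [-2.416, -2.008, 0.001]
ft_force: [0.3, 0.4, -2.4]
grip_width: 0.172
grip_force: 40.0
```

```bash
python3 now.py .5771 .0295 .0594 79.3
```

```text
t 16.27 pos [0.5414 0.3397 0.1711] xaz 79.46 tilt 0.03 F [ 0.3  0.4 -2.4] w 14.9 gf 40.0
turn units 0.02
shift units [-4.974  1.532  1.862]
```

send_rows([
  {"tx": -0.3, "ty": 0.1, "tz": 0, "turn": 0, "grip": 0},
  {"tx": -0.7, "ty": 0.2, "tz": 0, "turn": 0, "grip": 0},
  {"tx": -0.8, "ty": 0.26, "tz": 0, "turn": 0, "grip": 0},
  {"tx": -0.8, "ty": 0.26, "tz": 0, "turn": 0, "grip": 0},
  {"tx": -0.8, "ty": 0.26, "tz": 0, "turn": 0, "grip": 0},
  {"tx": -0.8, "ty": 0.25, "tz": 0.2, "turn": 0, "grip": 0},
  {"tx": -0.57, "ty": 0.2, "tz": 0.4, "turn": 0, "grip": 0},
  {"tx": -0.2, "ty": 0, "tz": 0.5, "turn": 0, "grip": 0},
  {"tx": 0, "ty": 0, "tz": 0.4, "turn": 0, "grip": 0},
  {"tx": 0, "ty": 0, "tz": 0.36, "turn": 0.02, "grip": 0},
  {"tx": 0, "ty": 0, "tz": 0, "turn": 0, "grip": 0},
  {"tx": 0, "ty": 0, "tz": 0, "turn": 0, "grip": 0},
])

```text
time: 17.77
position: [0.5776, 0.0287, 0.0608]
tool_rot: [2.42, 2.002, 0.002]
ft_force: [0.1, -0.3, -2.0]
grip_width: 0.172
grip_force: 40.0
```

```bash
python3 now.py .5771 .0295 .0594 79.3; python3 - <<'E'
from h import *;from bench import ctrl
ims=[]
for n in("side","top"):
    d=ctrl.get_image(n);pickle.dump(d,open(f"pics/{n}2.pkl","wb"))
    x0,y0=(215,135) if n=="side" else (235,180)
    ims.append(cv2.resize(d["pixels"][y0:y0+75,x0:x0+100],None,fx=4,fy=4,interpolation=cv2.INTER_CUBIC))
cv2.imwrite("pics/pre.png",np.hstack(ims)[:,:,::-1])
E
```

```text
t 17.77 pos [0.5776 0.0287 0.0608] xaz 79.2 tilt 0.08 F [ 0.1 -0.3 -2. ] w 14.9 gf 40.0
turn units -0.012
shift units [ 0.012 -0.011  0.024]
```

View pics/pre.png

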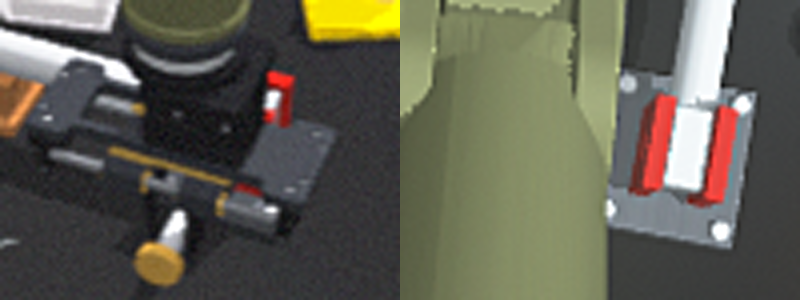

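The arm hides the tip in both views, but the brass head is visible in the side view at about (254,201). I check its position against where the pin should be.

```bash
python3 - <<'E'
from h import *
d=load("side2");q=hsv(d);m=(q[...,0]>12)&(q[...,0]<32)&(q[...,1]>110)&(q[...,2]>70)
hy=np.array([.1857,.9826,0]);hx=np.array([.9826,-.1857,0]);O=np.array([.5537,-.0943,0])
for c in blobs(m,(240,188,270,215),15)[:2]:
    e=cv2.fitEllipse(c);print(e,cv2.contourArea(c))
    o,r=ray(d,e[0]);T=np.array([.5776,.0287,.0608])
    # intersect with plane x_hitch = 0 line, report y,z in hitch frame
    k=((O-o)@hx)/(r[0]@hx);P=o+k*r[0]-O;print("on x=0 plane: y,z",P@hy,P[2]); 
    P=onz(d,e[0],.0605)[0]-O;print("on z=.0605: x,y",P@hx,P@hy)
print("TCP hitch x,y",(T-O)@hx,(T-O)@hy)
E
```

```text
((254.16941833496094, 200.36346435546875), (9.302910804748535, 12.503575325012207), 116.68451690673828) 88.5
on x=0 plane: y,z 0.15927562872345313 0.061394411515134695
on z=.0605: x,y 0.00029920323709304794 0.15851562681238676
TCP hitch x,y 0.0006430400000000322 0.12529803
```

send_rows([
  {"tx": -0.05, "ty": -0.01, "tz": 0.02, "turn": 0, "grip": 0},
  {"tx": -0.1, "ty": 0, "tz": 0, "turn": 0, "grip": 0},
  {"tx": -0.1, "ty": 0, "tz": 0, "turn": 0, "grip": 0},
  {"tx": -0.1, "ty": 0, "tz": 0, "turn": 0, "grip": 0},
  {"tx": -0.1, "ty": 0, "tz": 0, "turn": 0, "grip": 0},
  {"tx": -0.1, "ty": 0, "tz": 0, "turn": 0, "grip": 0},
  {"tx": 0, "ty": 0, "tz": 0, "turn": 0, "grip": 0},
  {"tx": 0, "ty": 0, "tz": 0, "turn": 0, "grip": 0},
])

```text
time: 18.88
position: [0.5704, -0.0026, 0.0587]
tool_rot: [-2.42, -2.003, -0.001]
ft_force: [0.7, 0.8, -2.1]
grip_width: 0.173
grip_force: 40.0
```

```bash
python3 now.py .5613 -.0540 .0594 79.3
```

```text
t 18.88 pos [ 0.5704 -0.0026  0.0587] xaz 79.23 tilt 0.02 F [ 0.7  0.8 -2.1] w 15.1 gf 40.0
turn units -0.008
shift units [-0.87   0.011 -0.012]
```

send_rows([
  {"tx": -0.1, "ty": 0, "tz": 0, "turn": 0, "grip": 0},
  {"tx": -0.1, "ty": 0, "tz": 0, "turn": 0, "grip": 0},
  {"tx": -0.1, "ty": 0, "tz": 0, "turn": 0, "grip": 0},
  {"tx": 0, "ty": 0, "tz": 0, "turn": 0, "grip": 0},
  {"tx": 0, "ty": 0, "tz": 0, "turn": 0, "grip": 0},
])

```text
time: 19.5
position: [0.567, -0.0204, 0.0587]
tool_rot: [-2.42, -2.003, -0.0]
ft_force: [0.4, 0.3, -2.7]
grip_width: 0.175
grip_force: 40.0
```

```bash
python3 now.py .5613 -.0540 .0594 79.3
```

```text
t 19.5 pos [ 0.567  -0.0204  0.0587] xaz 79.22 tilt 0.02 F [ 0.4  0.3 -2.7] w 15.2 gf 40.0
turn units -0.01
shift units [-0.568  0.011 -0.012]
```

send_rows([
  {"tx": -0.1, "ty": 0, "tz": 0, "turn": 0, "grip": 0},
  {"tx": -0.1, "ty": 0, "tz": 0, "turn": 0, "grip": 0},
  {"tx": -0.1, "ty": 0, "tz": 0, "turn": 0, "grip": 0},
  {"tx": -0.1, "ty": 0, "tz": 0, "turn": 0, "grip": 0},
  {"tx": -0.08, "ty": 0, "tz": 0, "turn": 0, "grip": 0},
  {"tx": 0, "ty": 0, "tz": 0, "turn": 0, "grip": 0},
  {"tx": 0, "ty": 0, "tz": 0, "turn": 0, "grip": 0},
])

```text
time: 20.38
position: [0.5616, -0.0486, 0.0587]
tool_rot: [-2.42, -2.003, -0.0]
ft_force: [-1.0, 0.7, -3.1]
grip_width: 0.17
grip_force: 40.0
```

```bash
python3 now.py .5613 -.0540 .0594 79.3
```

```text
t 20.38 pos [ 0.5616 -0.0486  0.0587] xaz 79.24 tilt 0.02 F [-1.   0.7 -3.1] w 14.8 gf 40.0
turn units -0.008
shift units [-0.09   0.012 -0.012]
```

send_rows([
  {"tx": 0, "ty": 0, "tz": 0, "turn": 0, "grip": 0.4},
  {"tx": 0, "ty": 0, "tz": 0, "turn": 0, "grip": 0.6},
  {"tx": 0, "ty": 0, "tz": 0, "turn": 0, "grip": 0.6},
  {"tx": 0, "ty": 0, "tz": -0.4, "turn": 0, "grip": 0.6},
  {"tx": 0, "ty": 0, "tz": -0.8, "turn": 0, "grip": 0.6},
  {"tx": 0.4, "ty": 0, "tz": -0.6, "turn": 0, "grip": 0.4},
  {"tx": 0.8, "ty": 0, "tz": 0, "turn": 0, "grip": 0},
  {"tx": 0.2, "ty": 0, "tz": 0, "turn": 0, "grip": 0},
  {"tx": 0, "ty": 0, "tz": 0, "turn": 0, "grip": 0},
  {"tx": 0, "ty": 0, "tz": 0, "turn": 0, "grip": 0},
])

```text
time: 21.62
position: [0.5769, 0.0316, 0.1664]
tool_rot: [2.422, 2.0, -0.002]
ft_force: [-0.0, -1.1, -0.1]
grip_width: 0.121
grip_force: 0.0
```

```bash
python3 now.py .5746 .0164 .058 79.3; python3 - <<'E'
from h import *;from bench import ctrl
d=ctrl.get_image("side");pickle.dump(d,open("pics/side3.pkl","wb"))
cv2.imwrite("pics/rel.png",cv2.resize(d["pixels"][125:225,205:325],None,fx=5,fy=5,interpolation=cv2.INTER_CUBIC)[:,:,::-1])
q=hsv(d);m=(q[...,0]>12)&(q[...,0]<32)&(q[...,1]>110)&(q[...,2]>70)
hy=np.array([.1857,.9826,0]);hx=np.array([.9826,-.1857,0]);O=np.array([.5537,-.0943,0])
for c in blobs(m,(240,160,290,215),15)[:2]:
    e=cv2.fitEllipse(c);o,r=ray(d,e[0]);k=((O-o)@hx)/(r[0]@hx);P=o+k*r[0]-O;print(e[0],"y,z",P@hy,P[2])
E
```

```text
t 21.62 pos [0.5769 0.0316 0.1664] xaz 79.09 tilt 0.07 F [-0.  -1.1 -0.1] w 10.5 gf 0.0
turn units -0.026
shift units [-0.255  0.011  1.806]
(264.75921630859375, 184.7015838623047) y,z 0.07832480005024622 0.046493722869365706
```

View pics/rel.png

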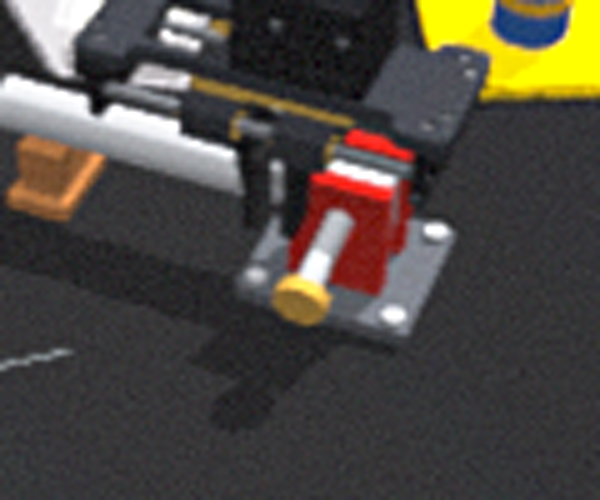

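The pin rests in the hole with its head drooping, at about (302,298) in the crop, axis about 47 mm up. I'll regrip it by the head, lift it level and push further.

send_rows([
  {"tx": -0.4, "ty": 0, "tz": 0, "turn": 0, "grip": 0.65},
  {"tx": -0.49, "ty": 0.01, "tz": 0, "turn": -0.02, "grip": 0.65},
  {"tx": 0, "ty": 0, "tz": 0.3, "turn": 0, "grip": 0.65},
  {"tx": 0, "ty": 0, "tz": 0.5, "turn": 0, "grip": 0.65},
  {"tx": 0, "ty": 0, "tz": 0.6, "turn": 0, "grip": 0.65},
  {"tx": 0, "ty": 0, "tz": 0.4, "turn": 0, "grip": 0.65},
  {"tx": 0, "ty": 0, "tz": 0.2, "turn": 0, "grip": 0.65},
  {"tx": 0, "ty": 0, "tz": 0, "turn": 0, "grip": 0.5},
  {"tx": 0, "ty": 0, "tz": 0, "turn": 0, "grip": 0.2},
  {"tx": 0, "ty": 0, "tz": 0, "turn": 0, "grip": 0.2},
  {"tx": 0, "ty": 0, "tz": 0, "turn": 0, "grip": 0.2},
  {"tx": 0, "ty": 0, "tz": 0, "turn": 0, "grip": 0.2},
], newtons=25)

```text
time: 23.18
position: [0.5686, -0.0188, 0.0473]
tool_rot: [2.417, 2.006, 0.002]
ft_force: [1.3, 0.0, 1.3]
grip_width: 0.356
grip_force: 25.0
```

```bash
python3 now.py .5676 -.0206 .058 79.3
```

```text
t 23.18 pos [ 0.5686 -0.0188  0.0473] xaz 79.39 tilt 0.1 F [1.3 0.  1.3] w 31.0 gf 25.0
turn units 0.011
shift units [-0.032 -0.01  -0.178]
```

send_rows([
  {"tx": 0, "ty": 0, "tz": -0.07, "turn": 0, "grip": 0.2},
  {"tx": 0, "ty": 0, "tz": -0.07, "turn": 0, "grip": 0.2},
  {"tx": 0, "ty": 0, "tz": -0.05, "turn": 0, "grip": 0.2},
  {"tx": 0, "ty": 0, "tz": 0, "turn": 0, "grip": 0.2},
  {"tx": 0, "ty": 0, "tz": 0, "turn": 0, "grip": 0.2},
])

```text
time: 23.8
position: [0.5677, -0.0189, 0.0579]
tool_rot: [-2.417, -2.006, 0.0]
ft_force: [0.6, 0.2, -2.7]
grip_width: 0.355
grip_force: 25.0
```

```bash
python3 now.py .5676 -.0206 .058 79.3
```

```text
t 23.8 pos [ 0.5677 -0.0189  0.0579] xaz 79.38 tilt 0.02 F [ 0.6  0.2 -2.7] w 30.9 gf 25.0
turn units 0.011
shift units [-0.029  0.004 -0.001]
```

send_rows([
  {"tx": -0.07, "ty": 0, "tz": 0, "turn": 0, "grip": 0.2},
  {"tx": -0.07, "ty": 0, "tz": 0, "turn": 0, "grip": 0.2},
  {"tx": -0.07, "ty": 0, "tz": 0, "turn": 0, "grip": 0.2},
  {"tx": -0.07, "ty": 0, "tz": 0, "turn": 0, "grip": 0.2},
  {"tx": 0, "ty": 0, "tz": 0, "turn": 0, "grip": 0.2},
  {"tx": 0, "ty": 0, "tz": 0, "turn": 0, "grip": 0.2},
])

```text
time: 24.55
position: [0.5647, -0.0355, 0.058]
tool_rot: [-2.417, -2.006, 0.0]
ft_force: [-0.2, -0.5, -2.3]
grip_width: 0.358
grip_force: 25.0
```

```bash
python3 now.py .5613 -.0540 .058 79.3
```

```text
t 24.55 pos [ 0.5647 -0.0355  0.058 ] xaz 79.38 tilt 0.0 F [-0.2 -0.5 -2.3] w 31.1 gf 25.0
turn units 0.01
shift units [-0.314  0.001  0.001]
```

send_rows([
  {"tx": -0.07, "ty": 0, "tz": 0, "turn": 0, "grip": 0.2},
  {"tx": -0.07, "ty": 0, "tz": 0, "turn": 0, "grip": 0.2},
  {"tx": -0.07, "ty": 0, "tz": 0, "turn": 0, "grip": 0.2},
  {"tx": -0.05, "ty": 0, "tz": 0, "turn": 0, "grip": 0.2},
  {"tx": 0, "ty": 0, "tz": 0, "turn": 0, "grip": 0.2},
  {"tx": 0, "ty": 0, "tz": 0, "turn": 0, "grip": 0.2},
])

```text
time: 25.3
position: [0.5619, -0.0508, 0.0581]
tool_rot: [2.417, 2.006, -0.0]
ft_force: [0.6, -0.4, -2.6]
grip_width: 0.356
grip_force: 25.0
```

```bash
python3 now.py .5613 -.0540 .058 79.3
```

```text
t 25.3 pos [ 0.5619 -0.0508  0.0581] xaz 79.39 tilt 0.01 F [ 0.6 -0.4 -2.6] w 31.0 gf 25.0
turn units 0.011
shift units [-0.054 -0.     0.001]
```

send_rows([
  {"tx": 0, "ty": 0, "tz": 0, "turn": 0, "grip": 0.5},
  {"tx": 0, "ty": 0, "tz": 0, "turn": 0, "grip": 0.65},
  {"tx": 0, "ty": 0, "tz": 0, "turn": 0, "grip": 0.65},
  {"tx": 0, "ty": 0, "tz": -0.4, "turn": 0, "grip": 0.65},
  {"tx": 0, "ty": 0, "tz": -0.6, "turn": 0, "grip": 0.3},
  {"tx": 0.7, "ty": 0, "tz": 0, "turn": 0, "grip": 0},
  {"tx": 0, "ty": 0, "tz": 0, "turn": 0, "grip": 0},
  {"tx": 0, "ty": 0, "tz": 0, "turn": 0, "grip": 0},
  {"tx": 0, "ty": 0, "tz": 0.4, "turn": 0, "grip": 0},
  {"tx": 0, "ty": 0, "tz": 0.6, "turn": 0, "grip": 0},
  {"tx": 0, "ty": 0, "tz": 0, "turn": 0, "grip": 0},
])

```text
time: 26.68
position: [0.5668, -0.0109, 0.0555]
tool_rot: [-2.417, -2.002, 0.009]
ft_force: [0.4, -0.2, 0.3]
grip_width: 0.02
grip_force: 0.0
```

```bash
python3 now.py .5613 -.0540 .058 79.3
```

```text
t 26.68 pos [ 0.5668 -0.0109  0.0555] xaz 79.28 tilt 0.37 F [ 0.4 -0.2  0.3] w 1.8 gf 0.0
turn units -0.002
shift units [-0.723  0.043 -0.04 ]
```

send_rows([
  {"tx": -0.08, "ty": 0.02, "tz": 0, "turn": 0, "grip": 0},
  {"tx": -0.08, "ty": 0.02, "tz": 0, "turn": 0, "grip": 0},
  {"tx": -0.08, "ty": 0, "tz": 0, "turn": 0, "grip": 0},
  {"tx": -0.08, "ty": 0, "tz": 0, "turn": 0, "grip": 0},
  {"tx": -0.08, "ty": 0, "tz": 0, "turn": 0, "grip": 0},
  {"tx": -0.08, "ty": 0, "tz": 0, "turn": 0, "grip": 0},
  {"tx": -0.05, "ty": 0, "tz": 0, "turn": 0, "grip": 0},
  {"tx": -0.05, "ty": 0, "tz": 0, "turn": 0, "grip": 0},
  {"tx": 0, "ty": 0, "tz": 0, "turn": 0, "grip": 0},
  {"tx": 0, "ty": 0, "tz": 0, "turn": 0, "grip": 0},
])

```text
time: 27.92
position: [0.5656, -0.0443, 0.058]
tool_rot: [2.417, 2.006, -0.0]
ft_force: [-0.2, 2.5, 1.9]
grip_width: 0.006
grip_force: 1.1
```

```bash
python3 now.py .5622 -.0496 .058 79.3
```

```text
t 27.93 pos [ 0.5656 -0.0443  0.058 ] xaz 79.38 tilt 0.02 F [-0.2  2.5  1.9] w 0.6 gf 1.1
turn units 0.01
shift units [-0.097 -0.039  0.   ]
```

send_rows([
  {"tx": -0.03, "ty": 0, "tz": 0, "turn": 0, "grip": 0},
  {"tx": -0.03, "ty": 0, "tz": 0, "turn": 0, "grip": 0},
  {"tx": -0.03, "ty": 0, "tz": 0, "turn": 0, "grip": 0},
  {"tx": 0, "ty": 0, "tz": 0, "turn": 0, "grip": 0},
  {"tx": 0, "ty": 0, "tz": 0, "turn": 0, "grip": 0},
])

```text
time: 28.55
position: [0.5645, -0.0499, 0.058]
tool_rot: [2.417, 2.006, -0.001]
ft_force: [-0.3, 2.5, 1.2]
grip_width: 0.006
grip_force: 0.8
```

```bash
python3 now.py .5622 -.0496 .058 79.3
```

```text
t 28.55 pos [ 0.5645 -0.0499  0.058 ] xaz 79.37 tilt 0.03 F [-0.3  2.5  1.2] w 0.5 gf 0.8
turn units 0.008
shift units [-0.002 -0.039  0.   ]
```

send_rows([
  {"tx": -0.02, "ty": 0, "tz": 0, "turn": 0, "grip": 0},
  {"tx": -0.02, "ty": 0, "tz": 0, "turn": 0, "grip": 0},
  {"tx": -0.02, "ty": 0, "tz": 0, "turn": 0, "grip": 0},
  {"tx": 0, "ty": 0, "tz": 0, "turn": 0, "grip": 0},
])

```text
time: 29.05
position: [0.5645, -0.0504, 0.0581]
tool_rot: [-2.414, -2.007, -0.004]
ft_force: [1.2, 7.2, 0.0]
grip_width: 0.006
grip_force: 3.6
```

```bash
python3 now.py .5622 -.0496 .058 79.3
```

```text
t 29.05 pos [ 0.5645 -0.0504  0.0581] xaz 79.48 tilt 0.17 F [1.2 7.2 0. ] w 0.5 gf 3.6
turn units 0.022
shift units [ 0.006 -0.039  0.001]
```

The force rose and motion stopped at the predicted home position. I back off and look.

send_rows([
  {"tx": 0.2, "ty": 0, "tz": 0, "turn": 0, "grip": 0},
  {"tx": 0.5, "ty": 0, "tz": 0, "turn": 0, "grip": 0},
  {"tx": 0.5, "ty": 0, "tz": -0.5, "turn": 0, "grip": 0},
  {"tx": 0.5, "ty": 0, "tz": -0.7, "turn": 0, "grip": 0},
  {"tx": 0.5, "ty": 0, "tz": -0.7, "turn": 0, "grip": 0},
  {"tx": 0.5, "ty": -0.5, "tz": -0.5, "turn": 0, "grip": 0},
  {"tx": 0.5, "ty": -0.6, "tz": 0, "turn": 0, "grip": 0},
  {"tx": 0, "ty": 0, "tz": 0, "turn": 0, "grip": 0},
])

```text
time: 30.05
position: [0.5324, 0.1515, 0.202]
tool_rot: [-2.41, -2.013, 0.0]
ft_force: [0.2, 0.4, -0.6]
grip_width: 0.012
grip_force: 0.0
```

```bash
python3 - <<'E'
from h import *;from bench import ctrl
ims=[]
for n,x0,y0 in(("side",235,95),("top",270,180)):
    d=ctrl.get_image(n);pickle.dump(d,open(f"pics/{n}4.pkl","wb"))
    ims.append(cv2.resize(d["pixels"][y0:y0+110,x0:x0+ (100 if n=="side" else 60)],None,fx=5,fy=5,interpolation=cv2.INTER_CUBIC))
cv2.imwrite("pics/fin.png",np.hstack(ims)[:,:,::-1])
t=load("top4")
hy=np.array([.1857,.9826,0]);O=np.array([.5537,-.0943,0])
for y in(-.074,.026,.036): print(y,proj(t,O+y*hy+[0,0,.058]).round(1),((proj(t,O+y*hy+[0,0,.058])-[270,180])*5+[500,0]).round(0))
E
```

```text
-0.074 [[333.2 223.1]] [[816. 215.]]
0.026 [[295.6 215.9]] [[628. 180.]]
0.036 [[291.9 215.2]] [[609. 176.]]
```

View pics/fin.png

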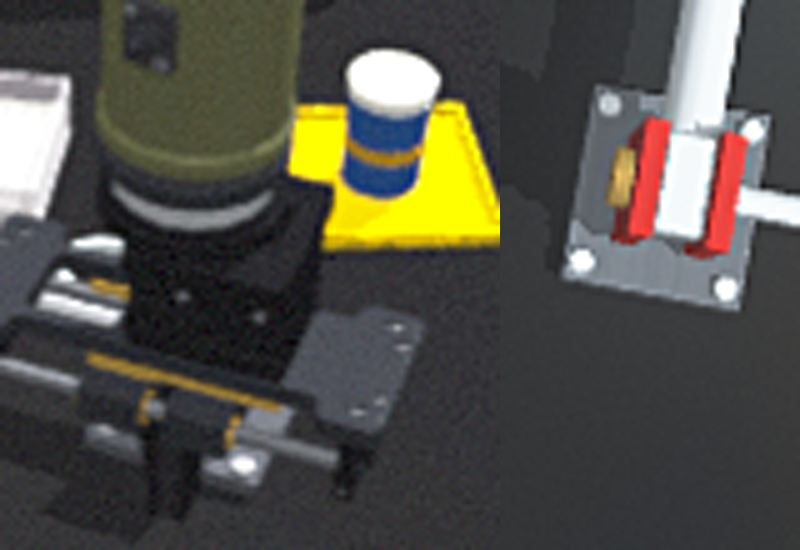

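In the top view the brass head sits flush on the cheek: its outer edge is at crop x about 608, against 609 predicted. The tip comes out on the far side, and the tin stands upright in the tray.

```bash
python3 -c "
from bench import ctrl
print(ctrl.close_job())"
```

```text
the job is handed in; nothing more can be done
None
```

The tin stands upright in the yellow tray, and the pin is through the fork and drawbar eye with its head home against the fork and let go. The job is handed in at about 30 s, but no verdict came back.

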